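Close the sample cassette and take it out of its dock by the catches

TASK

A white sample cassette sits locked in one of the two docks on the bench, its clear cover with the blue rim lying only loosely on top. Press the cover straight down while the cassette is in the dock until it snaps on and sits level all round; then pinch the two orange catches on the cassette's sides fully together, which unlocks it, and lift it upright, cover on, out of the dock. Finish while still holding it by the pinched catches, about 10 cm above where it sat, still and touching nothing else, and leave the other things on the bench where they are.

Things in the scene. Friction and masses are not known exactly. Their poses are not given: they have to be found in the camera images.
- dock: loaded dock, fixed: dark steel plate 130 (x) x 104 (y) x 12 mm; black guides at both x ends (|x| 36 to 54 mm, 34 mm above the bench); aluminium keeper lips at |y| 35 to 50 mm, |x| < 15 mm, tops 26 mm above the bench. Origin: centre of the underside, on the bench; z up. The cassette stands on the plate, 12 mm above the bench, axes along the dock's, about 1 mm of play
- spare_dock: a second dock of the same shape, empty and not used; fixed; origin as for the loaded one
- cassette: white box of vials, 90 (x) x 40 (y) x 64 mm (z, to the rim), about 0.3 kg (varies) with cover and catches. Origin: centre of its underside; z up, y points to the left catch. Hooks on the catches hold it under the dock's lips: it rises only 1 mm until both are pinched in, then lifts freely straight up (clear of the guides after 22 mm)
- catch_left: orange ribbed upright plate 24 (x) x 5 x 36 mm (z) on the cassette's +y side. Origin: centre of its outer face, at y 33, z 34 mm in the cassette's frame when out; plate from z 16 to 52. Slides 6 mm inwards (to y 27) to a firm stop; spring 1 to 5 N. Outer faces 66 mm apart when out, 54 when pinched. Finger tips must stay above the keeper lip (26 mm above the bench). A 15 to 30 N grip carries it
- catch_right: the same catch mirrored on the -y side: origin at the centre of its outer face, at y -33 mm in the cassette's frame when out, -27 mm when pinched home
- cover: clear plate 102 (x) x 48 (y) x 5 mm, blue rim reaching 10 mm below it, blue round press mark in the middle; 50 g. Origin: middle of the plate's underside. Starts level on spring detents at its x ends, origin 71 mm above the cassette's underside; seated 64 mm, held by the detents. Snaps on at about 10 N in the middle (20 N is fine); if an end stays up press there
- cover_top (a point): middle of the cover's top face, in the press mark, 5 mm above the cover's origin; about 88 mm above the bench at the start and 81 mm when seated
- solvent_bottle: bystander: amber glass bottle 72 mm wide, 160 mm high with a black cap; origin centre of its underside
- reagent_jar: bystander: white jar 68 mm wide, 75 mm high with a black lid; origin centre of its underside
- beaker: bystander: glass cup 72 mm wide, 85 mm high; origin centre of its underside
- wrench: bystander: steel wrench 150 mm long, lying flat along its x; origin at its underside near the middle
- screwdriver: bystander: screwdriver with orange handle, 170 mm long, lying along its x; origin at its underside near the middle
- fittings_tray: bystander: small grey parts tray 60 x 100 x 22 mm; origin centre of its underside
- vial_rack: bystander: grey rack 70 x 100 x 45 mm with white and yellow capped vials up to 57 mm; origin centre of its underside
There are look-alikes about, which are no part of the job. What is shaped like the cassette but green is not meant. Leave any pink look-alike of the cover alone.

How it is judged:
By the outcome, as a careful person would: the job done as asked, in the order asked, and still so for the second after the job is handed in, while the arm keeps its last pose, push and grip.
It also fails if it takes over 61 s, if anything falls off the work surface, if the arm or the gripper's body presses on something with over 40 N, if the wrist force passes 120 N, or if a joint passes its speed limit or range.

ROBOT

A 7-joint arm with a two-finger parallel gripper is mounted at the origin on the work surface. World frame = base frame: x ahead of the robot, y to its left, z up, the work surface at z = 0. Lengths are in m, angles in rad, forces in N, time in s.
With the tool pointing down it reaches from about 0.35 to 0.9 m from the base axis. Payload 19.9 kg.
Tool frame: the origin (TCP) lies midway between the tips of the shut fingers; the grasp point (between the pads) lies 19 mm behind it; y points along the fingers, x is the direction in which the jaws open and shut, and the axes are right-handed (so a half turn about y gives the same grasp; the last joint's range is limited). The gripper opens to 85 mm and grips with 20 to 120 N. Pads are 22 mm wide; open, the fingers measure 114 mm over their backs; the gripper's body (76 mm by 85 mm) begins 54 mm behind the grasp point. The pads swing forward as they close: fully open they stand 13 mm farther back than shut.
Start: joints at [1.185, 0.417, -0.01, 1.614, 0.005, 1.111, -0.053], TCP at [0.211, -0.588, 0.231] pointing down, gripper open.
Joint ranges: [-2.81, 2.81], [-0.39, 2.02], [-1.27, 1.25], [0.06, 2.57], [-1.19, 4.33], [0.19, 2], [-2.82, 2.82]. Speed limits (rad/s): [1.89, 1.89, 2.39, 2.39, 3.01, 3.01, 3.01].

INTERFACE

Orientations are given as [roll, pitch, yaw] about the fixed x, y, z axes, in that order (R = Rz(yaw) Ry(pitch) Rx(roll)).
In Python, from bench import manip gives the robot as it stands.
- The arm moves only by the shell command python3 -m jog 'ROWS' [FORCE]. ROWS is a JSON object of lists of equal length, an entry for each row: "slide": the shift along the tool's x, y, z in mm, a list of three; "turn": the turn, a rotation vector about the tool's x, y, z in rad, a list of three; "gripper": the closure, from 0 (fully open) to 1 (shut). A call has 1 to 8 rows; each row is the pose to reach, as a shift and turn from the pose commanded when the call began, along the tool's axes at that moment; what a row does not reach only later rows make up. A row lasts 1/12 s, in which the tool goes at most 41.7 mm and 7.16 degrees, less where a joint would pass 70% of its speed; a pose out of reach is approached as far as the arm can. A call with a gripper value outside its range is refused whole. The fingers move at their own pace and stop on an object; FORCE is the grip in N (left out, the last holds). Time passes only in rows, so rows that repeat a pose let the fingers close. It gives the time, the measured TCP pose, the force and the opening at its end, in the units of the state.
- manip.sense(): the state, without advancing time (a new reading comes with each control period).
- manip.grab_frame(name): name is "side" or "top"; returns (picture, depth): 400x640x3 uint8, blue, green, red; 400x640 float32, m along the optical axis (not along the pixel's ray), 0 where there is no reading.
- manip.calibration(name): a dict with "fovy" (degrees; the focal length in pixels is half the picture's height over the tangent of half this angle, whatever the lens; pixels are square), "cx", "cy" (the principal point, pixels), "k1" (the pictures are not rectified: a ray, as slopes to the right and down, at radius r is drawn at 1 + k1 r^2 times it, then the intrinsics apply), "rvec" (rotation vector, rad) and "tvec" (3), from world to camera coordinates, as OpenCV has them. Camera axes: x right, y down, z forward; pixel columns grow to the right and rows downward; lengths in m; the calibration is good to about 2 mm. A picture is of the moment at which its call begins. calibration takes no time and is no camera call.
- manip.close_job(): hands the job in, once; it reports no verdict.
The state is a dict: "t": time; "joint_pos": joint angles; "joint_velocities": joint speeds; "tau": joint torques, N m; "ee_pos": TCP position; "ee_rot": TCP orientation; "force": force on the tool from outside, world axes, zero at the start; "ft_torque": the same for the moment, N m; "finger_gap": opening from 0.0 (shut) to 1.0 (fully open).
Only numpy, scipy, OpenCV 4.12 (cv2) and the standard library are available. Lean on these libraries where they do the work, as an engineer would, in place of code of your own. Each camera call takes 0.05 s, during which the arm holds its last target.

## Working session

There is one attempt and no reset: what is moved stays moved. The work goes in short steps, Python scripts to look and compute and a shell command to move; the robot and the scene stay as the last step left them, time stands still between calls to the robot, and variables do not carry over. Pictures are saved under pics/ and viewed, and the job is handed in when it is done.

```bash
ls; mkdir -p pics; python3 - <<'E'
from bench import manip
import cv2,numpy as np
print(manip.sense())
for n in("side","top"):
    p,d=manip.grab_frame(n); cv2.imwrite(f"pics/{n}0.png",p); np.save(f"{n}0.npy",d); print(n,manip.calibration(n))
E
```

```text
pics
{'t': 0.0, 'joint_pos': array([ 1.18553189,  0.41796423, -0.01029702,  1.61419211,  0.00468454,
        1.11068945, -0.05298162]), 'joint_velocities': array([ 0.00149955, -0.00164871,  0.00020234, -0.00022057, -0.00083214,
        0.00025022, -0.00079612]), 'tau': array([ 5.62698115e-04, -8.64450788e+01,  6.79379962e-01, -4.34895909e+01,
        1.91766280e-02,  7.52537831e-03, -3.63880957e-06]), 'ee_pos': array([ 0.21051694, -0.58810278,  0.23065884]), 'ee_rot': array([-1.57087670e+00,  1.22659277e-03, -1.22701758e+00]), 'force': array([ 0.44991516, -0.3756496 , -0.20547076]), 'ft_torque': array([-0.02776205,  0.00231154,  0.0460413 ]), 'finger_gap': 1.0015972431686353}
side {'fovy': 47.38186847621173, 'cx': 325.2149997574703, 'cy': 198.07456066261372, 'k1': -0.014061762370465455, 'rvec': array([ 0.71727092, -2.46066012,  1.3195262 ]), 'tvec': array([0.45654476, 0.23363109, 1.10107915])}
top {'fovy': 43.65591178328031, 'cx': 324.03766308834935, 'cy': 198.54549692145528, 'k1': 0.03347608036866752, 'rvec': array([ 2.0919302 , -2.13981188,  0.20064129]), 'tvec': array([0.01080434, 0.55613393, 1.53921385])}
```

View pics/side0.png

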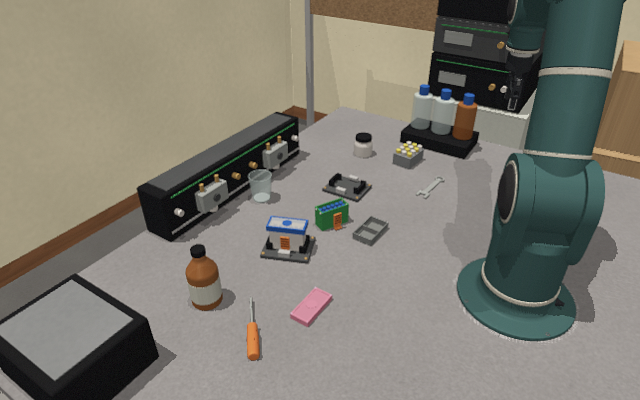

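View pics/top0.png

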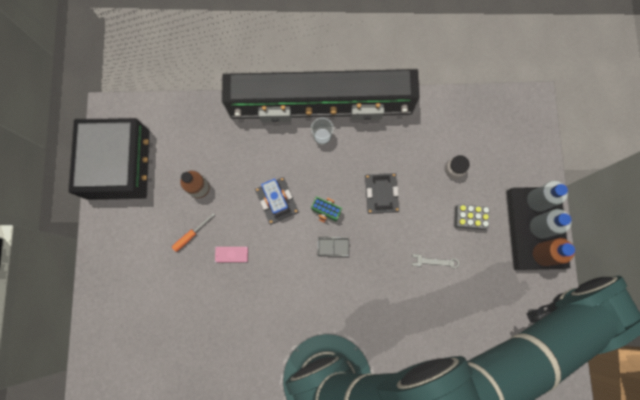

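```bash
cat >h.py <<'E'
import cv2,numpy as np
from bench import manip
def K(n):
    c=manip.calibration(n); f=200/np.tan(np.radians(c['fovy'])/2)
    R=cv2.Rodrigues(c['rvec'])[0]; return c,f,R
def ray(n,u,v):
    c,f,R=K(n); xd,yd=(u-c['cx'])/f,(v-c['cy'])/f
    x,y=xd,yd
    for _ in range(20):
        s=1+c['k1']*(x*x+y*y); x,y=xd/s,yd/s
    return -R.T@c['tvec'], R.T@np.array([x,y,1.])
def onz(n,u,v,z):
    o,d=ray(n,u,v); return o+d*(z-o[2])/d[2]
def ondepth(n,u,v,dep):
    o,d=ray(n,u,v); return o+d*dep
def proj(n,P):
    c,f,R=K(n); p=R@np.asarray(P)+c['tvec']; x,y=p[:2]/p[2]; s=1+c['k1']*(x*x+y*y)
    return np.array([c['cx']+f*x*s,c['cy']+f*y*s])
def crop(src,u0,v0,w,h,k,out):
    p=cv2.imread(src) if isinstance(src,str) else src
    cv2.imwrite(out,cv2.resize(p[v0:v0+h,u0:u0+w],None,fx=k,fy=k,interpolation=cv2.INTER_CUBIC))
E
python3 - <<'E'
from h import *
crop("pics/top0.png",240,160,80,70,8,"pics/topc.png")
crop("pics/side0.png",250,200,80,70,8,"pics/sidec.png")
E
```

```text
(no output)
```

View pics/topc.png

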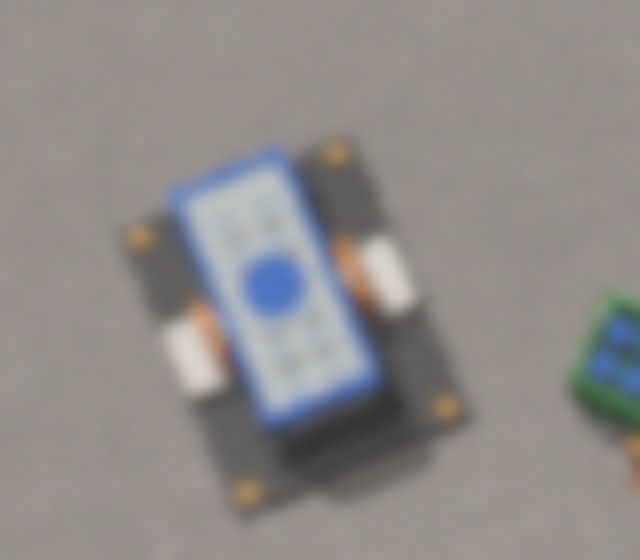

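View pics/sidec.png

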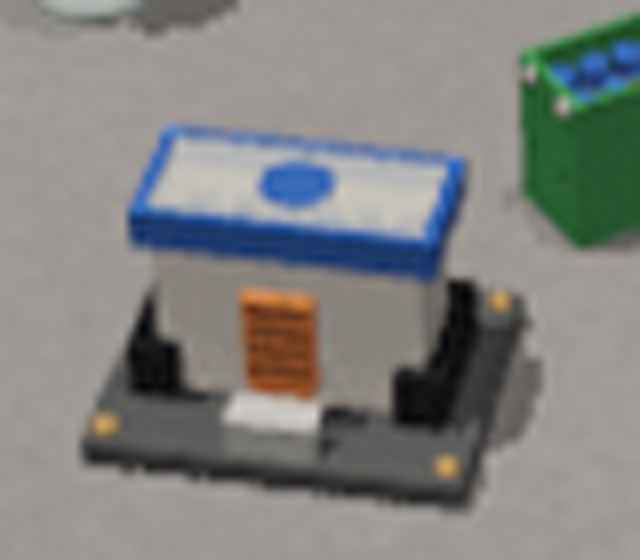

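```bash
python3 - <<'E'
from h import *
def T(pts,u0,v0,n,z): return np.array([onz(n,u0+(x+.5)/8-.5,v0+(y+.5)/8-.5,z) for x,y in pts])
def show(a):
    print(np.round(a,4).tolist(),'mean',a.mean(0).round(4))
# corners
a=T([(172,192),(278,152),(378,380),(270,420)],240,160,"top",.088);show(a);print(np.degrees(np.arctan2(*(a[0]-a[3])[1::-1])),np.degrees(np.arctan2(*(a[1]-a[2])[1::-1])))
show(T([(273,285)],240,160,"top",.088))
s=T([(138,236),(337,153),(447,405),(248,492)],240,160,"top",.012);show(s);print(np.degrees(np.arctan2(*(s[0]-s[3])[1::-1])),np.degrees(np.arctan2(*(s[1]-s[2])[1::-1])))
a=T([(170,130),(463,160),(438,240),(135,210)],250,200,"side",.088);show(a);print(np.degrees(np.arctan2(*(a[0]-a[1])[1::-1])),np.degrees(np.arctan2(*(a[3]-a[2])[1::-1])))
show(T([(297,184)],250,200,"side",.088))
d=np.load("top0.npy");print(d[195,274],ondepth("top",273.7,195.2,d[195,274]))
d=np.load("side0.npy");print(ondepth("side",286.7,222.6,d[223,287]))
# bystanders around
for nm,u,v,z in[("beaker",322,128,.085),("bottle",190,180,.16),("green",327,208,.07),("sdriver",195,232,.02)]:print(nm,onz("top",u,v,z))
E
```

```text
[[0.6023, 0.195, 0.088], [0.6174, 0.1533, 0.088], [0.5253, 0.1146, 0.088], [0.5105, 0.1566, 0.088]] mean [0.5639 0.1549 0.088 ]
22.661019557775685 22.78291910447076
[[0.564, 0.1554, 0.088]] mean [0.564  0.1554 0.088 ]
[[0.6017, 0.219, 0.012], [0.6348, 0.1369, 0.012], [0.5281, 0.0926, 0.012], [0.4941, 0.1738, 0.012]] mean [0.5647 0.1556 0.012 ]
22.782175507431035 22.55153753704213
[[0.6152, 0.154, 0.088], [0.5236, 0.1151, 0.088], [0.5061, 0.1551, 0.088], [0.5975, 0.195, 0.088]] mean [0.5606 0.1548 0.088 ]
23.02920899868757 23.613178995025645
[[0.5618, 0.1554, 0.088]] mean [0.5618 0.1554 0.088 ]
1.5658442 [0.5645536  0.15562175 0.08519127]
[0.56461408 0.15167257 0.08440015]
beaker [ 7.81656563e-01 -3.97153586e-04  8.50000000e-02]
bottle [0.6014502  0.39828485 0.16      ]
green [ 0.52261727 -0.01050715  0.07      ]
sdriver [0.46306081 0.41602089 0.02      ]
```

```bash
cat >>h.py <<'E'
from scipy.spatial.transform import Rotation as Ro
TX,TY,YAW=0.5633,0.1555,np.radians(22.7-90)
def plan(P,yaw=YAW):
    s=manip.sense(); R=Ro.from_euler('xyz',s['ee_rot'])
    Rt=Ro.from_euler('xyz',[-np.pi/2,0,yaw])
    print('t',s['t'],'slide mm',(R.inv().apply(np.array(P)-s['ee_pos'])*1000).round(1),'turn',(R.inv()*Rt).as_rotvec().round(4))
    print('pos',s['ee_pos'].round(4),'rot',s['ee_rot'].round(4),'F',s['force'].round(1),'gap',round(s['finger_gap'],3))
E
python3 -c "
from h import *
plan([TX,TY,.2])"
```

```text
t 0.1 slide mm [-581.2   31.3  582.8] turn [ 0.0001 -0.0524 -0.0011]
pos [ 0.2105 -0.5881  0.2307] rot [-1.5709e+00  1.1000e-03 -1.2270e+00] F [ 0.3  0.1 -0.3] gap 1.004
```

```bash
python3 -m jog '{"slide":[[-290,0,290],[-290,0,290],[-290,0,290],[-290,0,290],[-290,0,290],[-290,0,290],[-290,0,290],[-290,0,290]],"turn":[[0,0,0],[0,0,0],[0,0,0],[0,0,0],[0,0,0],[0,0,0],[0,0,0],[0,0,0]],"gripper":[1,1,1,1,1,1,1,1]}' 30
python3 -c "
from h import *
plan([TX,TY,.2]);print(manip.sense()['joint_pos'])"
```

```text
t: 0.77
ee_pos: [0.3534, -0.2851, 0.2313]
ee_rot: [-1.571, -0.0, -1.227]
force: [2.0, -0.9, 0.1]
finger_gap: 0.0
t 0.7667 slide mm [-344.1   31.2  346.1] turn [ 0.0002 -0.0525  0.0001]
pos [ 0.3534 -0.2851  0.2313] rot [-1.5710e+00 -1.0000e-04 -1.2271e+00] F [ 2.  -0.9  0.1] gap 0.0
[ 0.8003606   0.11533815 -0.20295623  2.01431747  0.02759173  1.01451322
 -0.64299916]
```

```bash
python3 -m jog '{"slide":[[-340,0,342],[-340,0,342],[-340,0,342],[-340,0,342],[-340,0,342],[-340,0,342],[-340,0,342],[-340,0,342]],"turn":[[0,-0.052,0],[0,-0.052,0],[0,-0.052,0],[0,-0.052,0],[0,-0.052,0],[0,-0.052,0],[0,-0.052,0],[0,-0.052,0]],"gripper":[1,1,1,1,1,1,1,1]}' 30
python3 -m jog '{"slide":[[0,0,0]],"turn":[[0,0,0]],"gripper":[1]}'
python3 -c "
from h import *
plan([TX,TY,.12]);print(manip.sense()['joint_pos'])"
```

```text
t: 1.43
ee_pos: [0.4968, 0.0159, 0.2313]
ee_rot: [-1.571, -0.0, -1.175]
force: [0.7, -0.9, 0.4]
finger_gap: 0.0
t: 1.52
ee_pos: [0.4982, 0.0213, 0.2314]
ee_rot: [-1.569, 0.002, -1.167]
force: [-0.2, 1.6, -0.7]
finger_gap: 0.005
t 1.5167 slide mm [-97.6 111.9 112.3] turn [-0.002   0.0074 -0.0022]
pos [0.4982 0.0213 0.2314] rot [-1.5688  0.0022 -1.1672] F [-0.2  1.6 -0.7] gap 0.005
[ 0.33404814  0.22176767 -0.49698328  1.90884676  0.11889098  1.03875824
 -1.3802191 ]
```

```bash
python3 -m jog '{"slide":[[-30,0,28],[-60,0,56],[-96,40,113],[-96,90,113],[-96,111,113],[-96,111,113],[-96,111,113],[-96,111,113]],"turn":[[0,0,0],[0,0,0],[0,0,0],[0,0,0],[0,0,0],[0,0,0],[0,0,0],[0,0,0]],"gripper":[1,1,1,1,1,1,1,1]}'
python3 -m jog '{"slide":[[0,0,0],[0,0,0]],"turn":[[0,0,0],[0,0,0]],"gripper":[1,1]}'
python3 -c "
from h import *
plan([TX,TY,.09])
for n in('side','top'):
    p,d=manip.grab_frame(n); cv2.imwrite(f'pics/{n}1.png',p)
crop('pics/side1.png',240,150,110,110,6,'pics/side1c.png')
crop('pics/top1.png',230,140,100,100,6,'pics/top1c.png')
"
```

```text
t: 2.18
ee_pos: [0.5637, 0.1457, 0.121]
ee_rot: [-1.571, 0.0, -1.175]
force: [0.5, -0.2, 1.1]
finger_gap: 0.002
t: 2.35
ee_pos: [0.5647, 0.1455, 0.1225]
ee_rot: [-1.568, -0.001, -1.176]
force: [0.1, -0.3, 0.3]
finger_gap: 0.002
t 2.35 slide mm [-9.8 32.5  2.5] turn [-0.0029 -0.0014  0.001 ]
pos [0.5647 0.1455 0.1225] rot [-1.5679e+00 -1.0000e-03 -1.1761e+00] F [ 0.1 -0.3  0.3] gap 0.002
```

View pics/side1c.png

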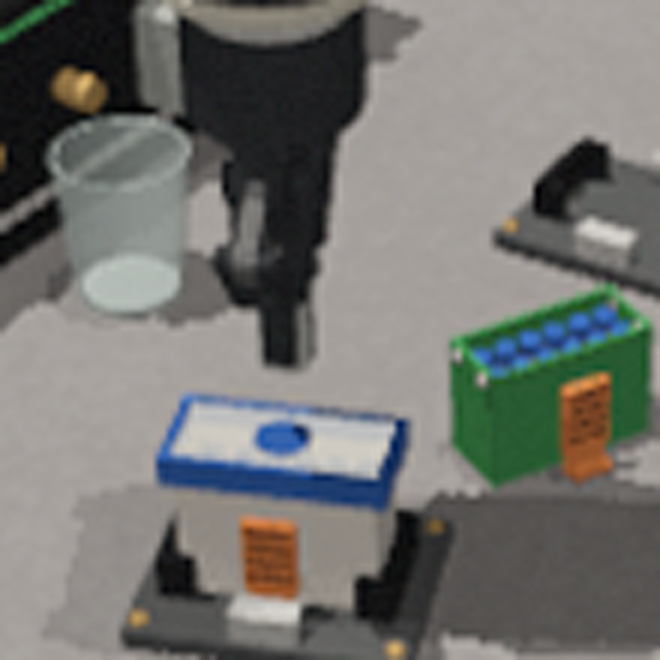

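View pics/top1c.png

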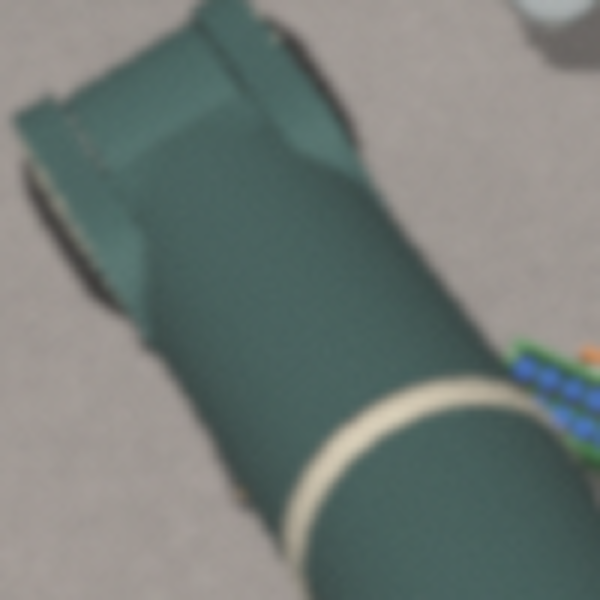

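```bash
python3 -m jog '{"slide":[[-5,5,1],[-10,15,2.5],[-10,25,2.5],[-10,25,2.5]],"turn":[[0,0,0],[0,0,0],[0,0,0],[0,0,0]],"gripper":[1,1,1,1]}' 
python3 -c "
from h import *
print(proj('side',[.5647,.1455,.1225]))
plan([TX,TY,.09])
p,d=manip.grab_frame('side'); cv2.imwrite('pics/side2.png',p)
crop('pics/side2.png',250,170,80,80,8,'pics/side2c.png')
print(proj('side',manip.sense()['ee_pos']))
"
```

```text
t: 2.78
ee_pos: [0.5608, 0.1564, 0.0928]
ee_rot: [-1.574, 0.001, -1.174]
force: [-1.4, -0.1, -1.2]
finger_gap: -0.001
[287.4802378  209.58796978]
t 2.7833 slide mm [1.7 2.8 1.9] turn [ 0.0031  0.0006 -0.0007]
pos [0.5608 0.1564 0.0928] rot [-1.5739e+00  7.0000e-04 -1.1741e+00] F [-1.4 -0.1 -1.2] gap -0.001
[286.56238799 221.02203415]
```

View pics/side2c.png

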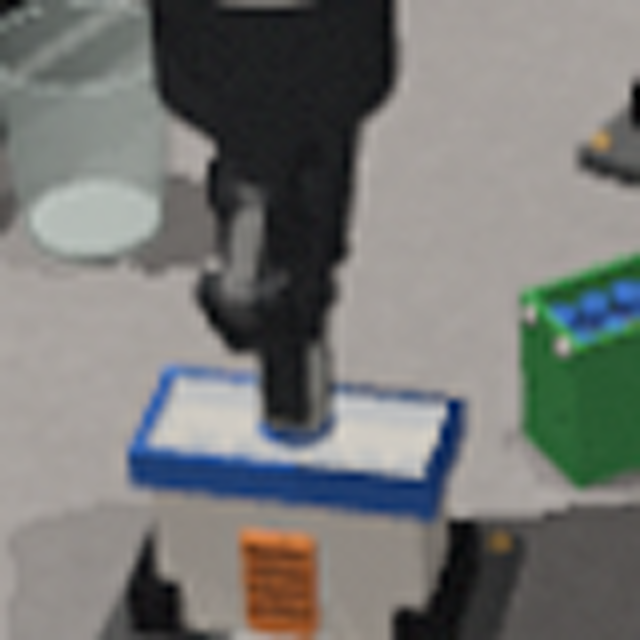

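```bash
python3 -m jog '{"slide":[[0,2,0],[0,4,0],[0,6,0],[0,8,0]],"turn":[[0,0,0],[0,0,0],[0,0,0],[0,0,0]],"gripper":[1,1,1,1]}' 
python3 -m jog '{"slide":[[0,2,0],[0,4,0],[0,4,0]],"turn":[[0,0,0],[0,0,0],[0,0,0]],"gripper":[1,1,1]}' 
python3 -m jog '{"slide":[[0,2,0],[0,2,0]],"turn":[[0,0,0],[0,0,0]],"gripper":[1,1]}'
```

```text
t: 3.17
ee_pos: [0.5623, 0.1562, 0.0873]
ee_rot: [-1.57, 0.0, -1.175]
force: [-1.0, 0.1, 10.7]
finger_gap: -0.002
t: 3.42
ee_pos: [0.5623, 0.1562, 0.0833]
ee_rot: [-1.571, -0.0, -1.175]
force: [0.0, -0.6, -0.0]
finger_gap: 0.001
t: 3.58
ee_pos: [0.5622, 0.1562, 0.0811]
ee_rot: [-1.571, 0.0, -1.175]
force: [0.0, 0.5, -0.2]
finger_gap: 0.002
```

```bash
python3 -m jog '{"slide":[[0,1,0],[0,2,0],[0,2,0]],"turn":[[0,0,0],[0,0,0],[0,0,0]],"gripper":[1,1,1]}' 
python3 -c "
from h import *
p,d=manip.grab_frame('side'); cv2.imwrite('pics/side3.png',p)
crop('pics/side3.png',250,170,80,80,8,'pics/side3c.png')
"
```

```text
t: 3.83
ee_pos: [0.5623, 0.1562, 0.0809]
ee_rot: [-1.57, -0.001, -1.175]
force: [-12.4, -5.0, 34.2]
finger_gap: -0.003
```

View pics/side3c.png

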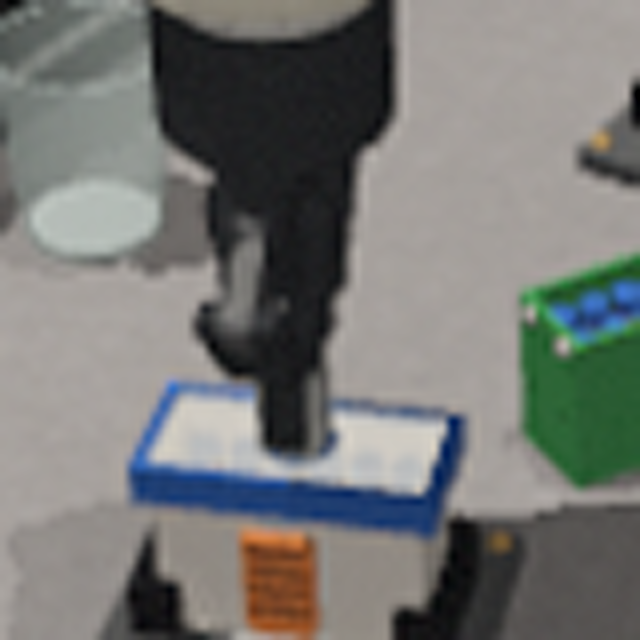

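```bash
python3 -m jog '{"slide":[[0,-10,0],[0,-30,0],[0,-60,0],[0,-60,0],[0,-60,0],[0,-60,0],[0,-60,0],[0,-60,0]],"turn":[[0,0,0],[0,0,0],[0,0,0],[0,0,0],[0,0,0],[0,0,0],[0,0,0],[0,0,0]],"gripper":[1,1,0,0,0,0,0,0]}' 
python3 -m jog '{"slide":[[0,0,0],[0,0,0],[0,0,0]],"turn":[[0,0,0],[0,0,0],[0,0,0]],"gripper":[0,0,0]}' 25
python3 -c "
from h import *
p,d=manip.grab_frame('side'); cv2.imwrite('pics/side4.png',p)
crop('pics/side4.png',240,150,100,100,6,'pics/side4c.png')
plan([TX,TY,.028])
"
```

```text
t: 4.55
ee_pos: [0.5617, 0.1561, 0.1384]
ee_rot: [-1.572, 0.0, -1.175]
force: [0.4, 1.1, -0.8]
finger_gap: 0.843
t: 4.8
ee_pos: [0.5621, 0.1562, 0.139]
ee_rot: [-1.571, 0.0, -1.175]
force: [0.6, 1.0, -0.3]
finger_gap: 1.0
t 4.85 slide mm [  1.2 111.1   0.9] turn [ 0.0004 -0.0003 -0.0002]
pos [0.5621 0.1563 0.1391] rot [-1.5712e+00  2.0000e-04 -1.1749e+00] F [0.4 0.  0.7] gap 0.994
```

View pics/side4c.png

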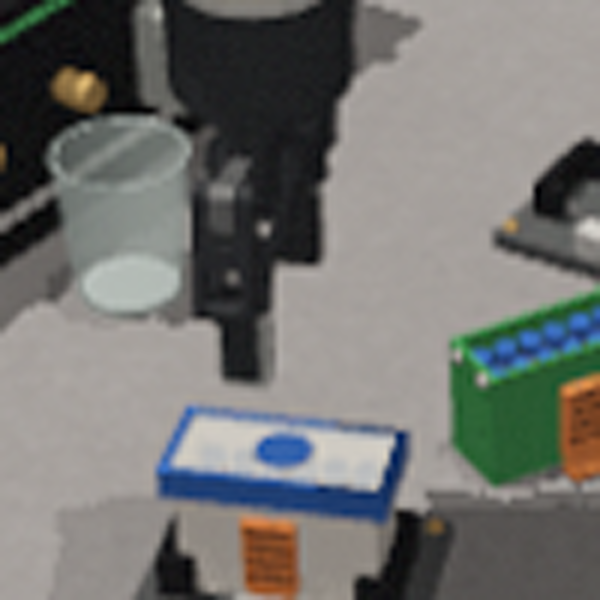

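```bash
python3 -c "
from h import *
from itertools import product
a=np.radians(22.7)
for z in(.081,.088):
  for sx,sy in[(1,1),(1,-1),(-1,-1),(-1,1)]:
    x,y=sx*.051,sy*.024
    u=proj('side',[TX+x*np.cos(a)-y*np.sin(a),TY+x*np.sin(a)+y*np.cos(a),z]); print(z,((u-[240,150]+.5)*6-.5).round(0))
"
python3 -m jog '{"slide":[[1,20,1],[1,40,1],[1,55,1],[1,70,1],[1,70,1],[1,70,1]],"turn":[[0,0,0],[0,0,0],[0,0,0],[0,0,0],[0,0,0],[0,0,0]],"gripper":[0,0,0,0,0,0]}' 25
python3 -c "
from h import *
p,d=manip.grab_frame('side'); cv2.imwrite('pics/side5.png',p)
crop('pics/side5.png',240,150,100,100,6,'pics/side5c.png')
plan([TX,TY,.028])
"
```

```text
0.081 [152. 470.]
0.081 [182. 406.]
0.081 [406. 430.]
0.081 [383. 496.]
0.088 [151. 457.]
0.088 [181. 393.]
0.088 [405. 417.]
0.088 [383. 483.]
t: 5.35
ee_pos: [0.5632, 0.1557, 0.0691]
ee_rot: [-1.572, 0.0, -1.175]
force: [-0.8, 0.6, 0.6]
finger_gap: 1.002
t 5.4 slide mm [ 0.3 41.8 -0.5] turn [-0.0003 -0.0002 -0.0002]
pos [0.5637 0.1559 0.0698] rot [-1.5705e+00  2.0000e-04 -1.1748e+00] F [-0.8  0.1 -0.1] gap 0.997
```

View pics/side5c.png

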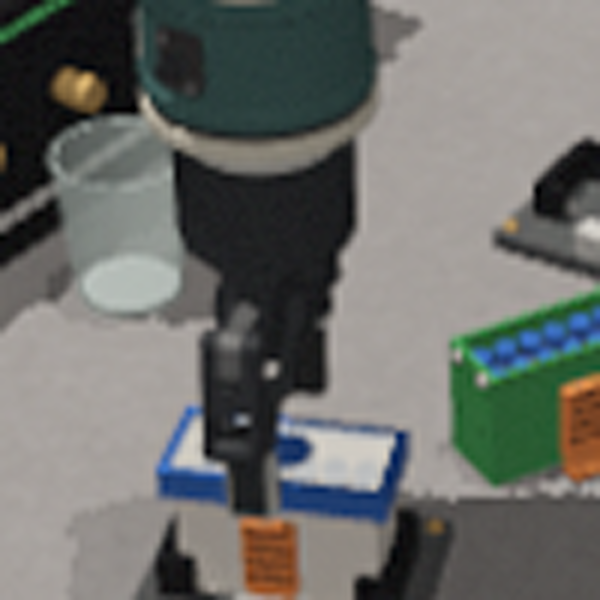

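```bash

python3 -m jog '{"slide":[[0,14,0],[0,28,0],[0,38,0],[0,41,0],[0,41,0],[0,41,0]],"turn":[[0,0,0],[0,0,0],[0,0,0],[0,0,0],[0,0,0],[0,0,0]],"gripper":[0,0,0,0,0,0]}' 25
python3 -c "
from h import *
p,d=manip.grab_frame('side'); cv2.imwrite('pics/side6.png',p)
crop('pics/side6.png',250,190,80,80,8,'pics/side6c.png')
plan([TX,TY,.028])
"
```

```text
t: 5.9
ee_pos: [0.5635, 0.1558, 0.0283]
ee_rot: [-1.571, 0.0, -1.175]
force: [1.0, -0.4, 0.2]
finger_gap: 0.999
t 5.95 slide mm [ 0.2  0.6 -0.5] turn [-0.0003 -0.0002 -0.0001]
pos [0.5637 0.1559 0.0286] rot [-1.5705e+00  1.0000e-04 -1.1748e+00] F [ 0.6  0.3 -0.3] gap 0.998
```

View pics/side6c.png

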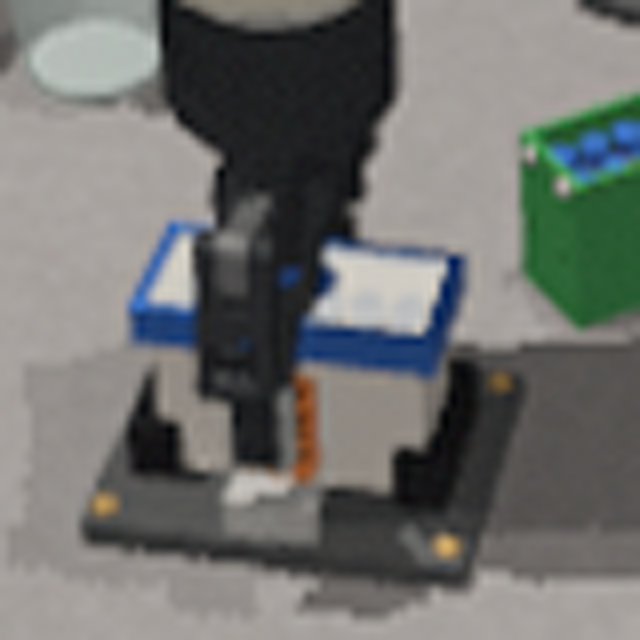

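```bash
python3 -c "
from h import *
a=np.radians(22.7)
def P(x,y,z): return (proj('side',[TX+x*np.cos(a)-y*np.sin(a),TY+x*np.sin(a)+y*np.cos(a),z])-[250,190]+.5)*8-.5
for nm,p in [('catch',(0,.033,.046)),('lip out top',(0,.05,.026)),('lip in',(0,.035,.026)),('pad face tip',(0,.0425,.041)),('back tip',(0,.05,.041)),('pad +x',(.011,.05,.041)),('pad -x',(-.011,.05,.041)),('screwmid',(0,0,.081))]: print(nm,P(*p).round(0))
"
```

```text
catch [274. 426.]
lip out top [264. 506.]
lip in [276. 477.]
pad face tip [268. 456.]
back tip [262. 471.]
pad +x [229. 467.]
pad -x [295. 475.]
screwmid [294. 280.]
```

```bash

python3 -m jog '{"slide":[[0,0,-1],[0,0,-1],[0,0,-1],[0,0,-1],[0,0,-1],[0,0,-1],[0,0,-1],[0,0,-1]],"turn":[[0,0,0],[0,0,0],[0,0,0],[0,0,0],[0,0,0],[0,0,0],[0,0,0],[0,0,0]],"gripper":[0,0.2,0.3,0.4,0.6,1,1,1]}' 25
python3 -m jog '{"slide":[[0,0,0],[0,0,0],[0,0,0],[0,0,0]],"turn":[[0,0,0],[0,0,0],[0,0,0],[0,0,0]],"gripper":[1,1,1,1]}' 25
python3 -c "
from h import *
p,d=manip.grab_frame('side'); cv2.imwrite('pics/side7.png',p)
crop('pics/side7.png',250,190,80,80,8,'pics/side7c.png')
s=manip.sense();print(s['finger_gap']*85,s['force'],s['ee_pos'])
"
```

```text
t: 6.62
ee_pos: [0.5635, 0.1541, 0.0291]
ee_rot: [-1.57, -0.002, -1.176]
force: [0.6, -7.3, 10.5]
finger_gap: 0.622
t: 6.95
ee_pos: [0.5635, 0.1541, 0.0291]
ee_rot: [-1.57, -0.002, -1.176]
force: [-0.2, -7.6, 10.5]
finger_gap: 0.618
52.89855391371318 [ 0.82986544 -7.10461549 10.24341116] [0.56350485 0.15406758 0.02908182]
```

View pics/side7c.png

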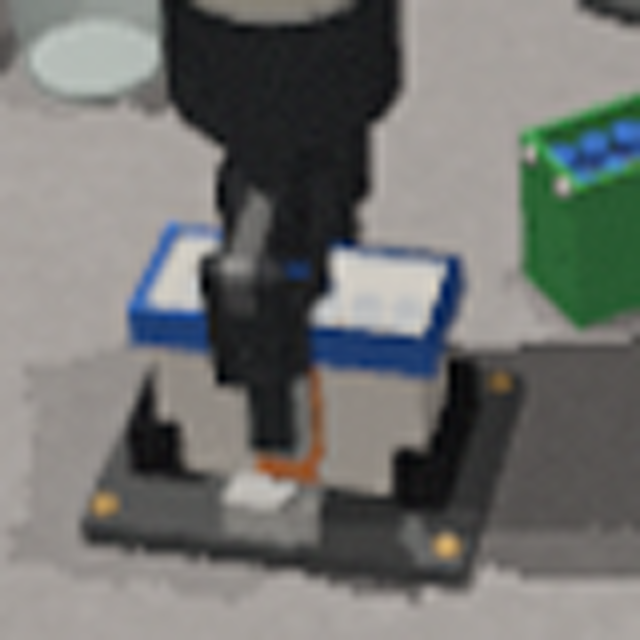

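```bash

python3 -m jog '{"slide":[[0.5,0,0],[1.2,-0.5,0],[1.2,-2,0],[1.2,-4,0],[1.2,-6,0],[1.2,-6,0]],"turn":[[0,0,0],[0,0,0],[0,0,0],[0,0,0],[0,0,0],[0,0,0]],"gripper":[1,1,1,1,1,1]}' 25
python3 -c "
from h import *
p,d=manip.grab_frame('side'); cv2.imwrite('pics/side8.png',p)
crop('pics/side8.png',250,190,80,80,8,'pics/side8c.png')
s=manip.sense();print(s['finger_gap']*85,s['force'],s['ee_pos'])
"
```

```text
t: 7.5
ee_pos: [0.5629, 0.1537, 0.0344]
ee_rot: [-1.571, -0.0, -1.175]
force: [-0.5, -5.7, -1.7]
finger_gap: 0.615
52.597985052292 [-0.2706342  -4.77736575 -0.24781668] [0.56286483 0.15372574 0.03433342]
```

View pics/side8c.png

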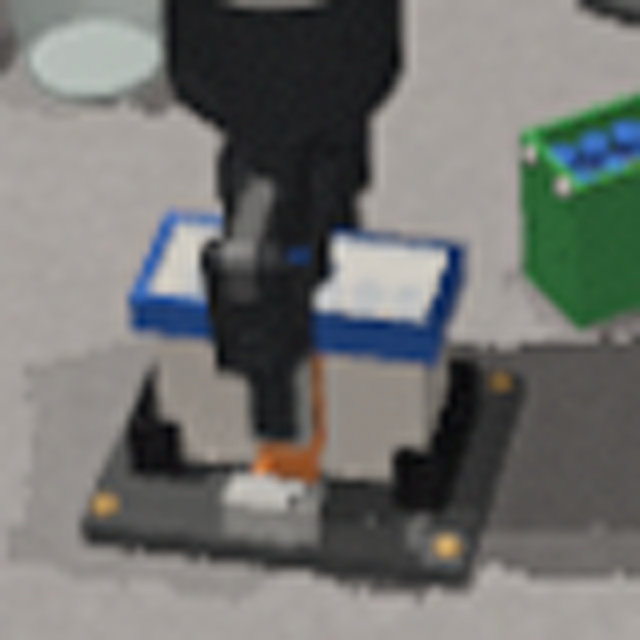

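```bash

python3 -m jog '{"slide":[[0.5,-3,0],[0.5,-7,0],[0.5,-11,0],[0.5,-15,0],[0.5,-19,0],[0.5,-23,0],[0.5,-27,0],[0.5,-27,0]],"turn":[[0,0,0],[0,0,0],[0,0,0],[0,0,0],[0,0,0],[0,0,0],[0,0,0],[0,0,0]],"gripper":[1,1,1,1,1,1,1,1]}' 25
python3 -c "
from h import *
p,d=manip.grab_frame('side'); cv2.imwrite('pics/side9.png',p)
crop('pics/side9.png',250,170,80,80,8,'pics/side9c.png')
s=manip.sense();print(s['finger_gap']*85,s['force'],s['ee_pos'])
"
```

```text
t: 8.22
ee_pos: [0.5636, 0.1542, 0.0623]
ee_rot: [-1.57, 0.0, -1.175]
force: [0.4, 0.0, -2.5]
finger_gap: 0.619
52.91534061630109 [ 1.09434197 -0.50972077 -2.82778854] [0.56339775 0.15402183 0.06182435]
```

View pics/side9c.png

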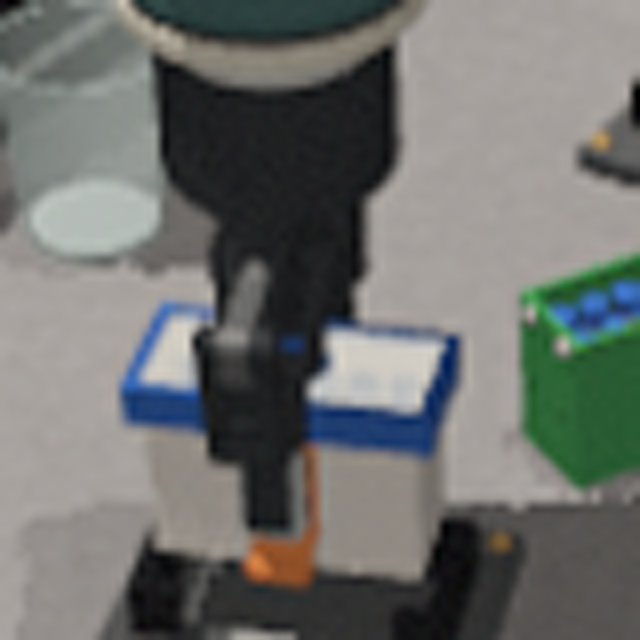

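```bash

python3 -m jog '{"slide":[[0,-6,0],[0,-16,0],[0,-26,0],[0,-36,0],[0,-46,0],[0,-56,0],[0,-64,0],[0,-67,0]],"turn":[[0,0,0],[0,0,0],[0,0,0],[0,0,0],[0,0,0],[0,0,0],[0,0,0],[0,0,0]],"gripper":[1,1,1,1,1,1,1,1]}' 25
python3 -m jog '{"slide":[[0,0,0],[0,0,0],[0,0,0],[0,0,0],[0,0,0],[0,0,0]],"turn":[[0,0,0],[0,0,0],[0,0,0],[0,0,0],[0,0,0],[0,0,0]],"gripper":[1,1,1,1,1,1]}' 25
python3 -c "
from h import *
p,d=manip.grab_frame('side'); cv2.imwrite('pics/side10.png',p)
crop('pics/side10.png',240,140,100,100,6,'pics/side10c.png')
s=manip.sense();print(s['finger_gap']*85,s['force'],s['ee_pos'],abs(s['joint_velocities']).max())
"
```

```text
t: 8.93
ee_pos: [0.5637, 0.1539, 0.13]
ee_rot: [-1.569, -0.0, -1.175]
force: [0.9, 0.6, -2.9]
finger_gap: 0.621
t: 9.43
ee_pos: [0.5631, 0.1537, 0.128]
ee_rot: [-1.571, 0.0, -1.175]
force: [-0.2, 0.5, -2.4]
finger_gap: 0.619
52.51095613358931 [-0.11323819  0.34181605 -2.35622831] [0.56309535 0.15377029 0.12805425] 0.002611533945410541
```

View pics/side10c.png

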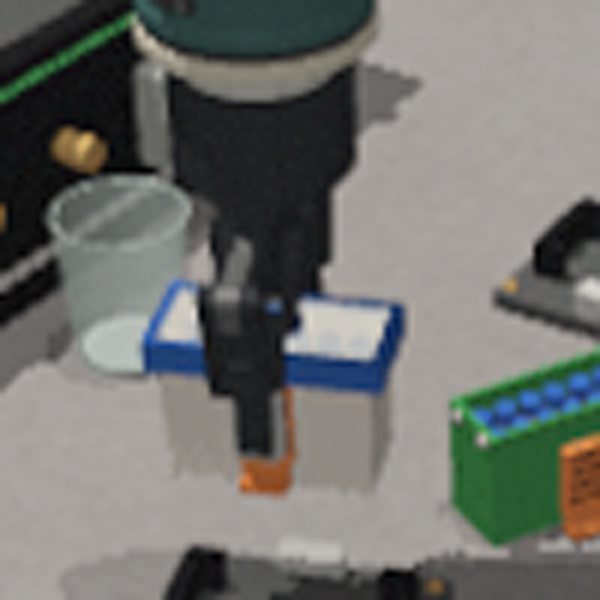

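View pics/side10.png

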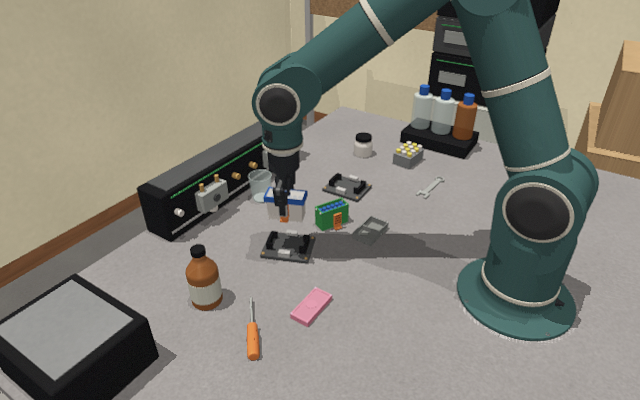

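```bash
python3 -c "
from bench import manip
print(manip.close_job())"
```

```text
the job is handed in; nothing more can be done
None
```

The cover is snapped on, and the cassette is out of the dock, held upright by its pinched catches about 10 cm above where it sat. I handed the job in at about 9.5 s.

- **Cover:** I pressed it with the shut fingers on the blue mark. It snapped at about 11 N, then I pressed on to about 34 N, which is above the 20 N you called fine. Both ends dropped by the same amount in the side picture, and the cover edges match a top height of about 81 mm (seated and level).
- **Catches:** I pinched both at 25 N. The gripper opening reads about 53 mm against the 54 mm given for fully pinched. While closing, the sensor showed about 7 N sideways and 10 N upwards. I eased the tool over by about a millimetre and the readings fell away as the cassette lifted.
- **Lift:** The cassette rose freely. The tool went from z = 0.029 m to 0.128 m, about 99 mm. At the end the arm was still and carrying only the load, 2.4–2.9 N.
- **Other things:** The last side picture shows the cassette clear of the dock, the cover on, and the other bench items where they were at the start.
- **Not checked:** The top camera's view of the cassette was blocked by the arm, so the level, upright and clear-of-dock checks rest on the side camera alone. Its position estimates differed from the top camera's by about 2 mm at the start.

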